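Slide the work board home and lock it

TASK

With the fingertips, gently push the plywood work board along the rails of its cradle until it drops flat into the notch at the far end, where the rails are lowered. Then push the red pin of the brass turn-button round so that the button lies square across the board's edge and holds it down. Push only: do not lift or grip anything, and leave the other things on the table where they are.

Things in the scene. Friction and masses are not known exactly. Their poses are not given: they have to be found in the camera images.
- cradle: Board cradle fixed on the table, 384 x 176 mm; origin at the centre of its underside, x = sliding direction, y left, z up. Upper rails, bright aluminium: x -192 to -20 mm, |y| 37 to 69 mm, top z 34. Between the rails it is open down to z = 12 mm, so a fingertip can run there. Plywood side guides: |y| 69.5 to 83.5 mm, top z 39. The table is free 60 mm behind its -x end, where the push starts.
- notch_step (a point): Middle of the step where the upper rails end and the notch begins (cradle x = -20 mm, z = 34 mm). Beyond it, along the cradle's +x, the rails are dark and 8 mm lower (top z = 26 mm) for 197 mm, up to a black stop (15 mm thick, top z = 40 mm).
- work_board: Loose plywood board, 189 (its x, along the rails) x 134 x 12 mm, 0.15 to 0.3 kg; origin at the centre of its underside, rear edge 94.5 mm behind it. Starts on the upper rails, origin at cradle x -95 to -35 mm; slides with 1 to 3 N, 2.5 mm side play. Drops when its rear edge passes the step, then has 8 mm play to the stop. Seated: top z 38 mm, origin at cradle x 74 to 83 mm.
- turn_button (a joint): Angle of the brass turn-button, rad: 0 = along the cradle's +x, clear of the board; 1.57 = stop, along the cradle's -y, square across the board; grows clockwise from above. Starts at 0 to 0.2, stays where left (0.03 N m friction, about 1 N at the pin). Bar 50 mm long from the pivot, 18 wide, z 40 to 50 mm: passes over a seated board, strikes one still on the upper rails.
- button_pivot (a point): Top of the turn-button's upright pivot, at cradle x = 50, y = 95, z = 50 mm, on a plywood block outside the left guide (44 x 32 mm, cradle y 83 to 115 mm, top z 38.5 mm). A screw head stands 2 mm above it.
- button_pin: Red upright pin (a sleeve that can spin on its axis) on the turn-button, 10 mm in diameter, 24 mm high, 40 mm from the pivot; origin at the centre of its foot, 50 mm above the table (top at 74 mm).
- sanding_block: Brown cork sanding block, 60 x 101 x 32 mm, bystander beside the cradle; origin at the centre of its underside.
- white_tub: Small white tub, 54 mm across, 37 mm high, bystander beside the cradle; origin at the centre of its underside.
- felt_pen: Grey and black felt pen, 137 mm long, 13 mm thick, bystander beside the cradle; origin at the centre of its underside.
- mug: Striped mug, 83 x 117 x 95 mm, bystander; origin at the centre of its underside.
- jar_tesserae: Jar with red lid, 81 mm across, 163 mm high, bystander; origin at the centre of its underside.
- glue_bottle: Glue bottle with blue cap, 49 x 63 x 140 mm, bystander; origin at the centre of its underside.
- masking_tape: Roll of masking tape, 104 mm across, 25 mm high, bystander; origin at the centre of its underside.

How it is judged:
By the outcome, as a careful person would: the job done as asked, in the order asked, and still so for the second after the job is handed in, with the robot touching nothing.
It also fails if it takes over 51 s, if anything falls off the work surface, if the arm or the gripper's body presses on something with over 40 N, if the wrist force passes 120 N, or if a joint passes its speed limit or range.

ROBOT

A 6-joint arm with a two-finger parallel gripper is mounted at the origin on the work surface; the furniture and walls round the work are solid. World frame = base frame: x ahead of the robot, y to its left, z up, the work surface at z = 0. Lengths are in m, angles in degrees, forces in N, time in s.
With the tool pointing down it reaches from about 0.35 to 0.975 m from the base axis. Payload 4.9 kg.
Tool frame: the origin (TCP) lies on the centre line of the jaws, within the pads' length; the fingertips stand 19 mm ahead of it and the grasp point (between the pads) is the TCP (manip.nose_length is the distance from the TCP to the fingertips, in m); z points along the fingers, y is the line along which they close (so a half turn about z gives the same grasp; the last joint's range is limited). The gripper opens to 85 mm and grips with 20 to 120 N. Pads are 22 mm wide; open, the fingers measure 114 mm over their backs; the gripper's body (76 mm by 85 mm) begins 54 mm behind the grasp point. The pads swing forward as they close: fully open they stand 13 mm farther back than shut.
Start: joints at [-74.141, 3.019, 92.412, -0, 84.569, -6.818], TCP at [0.241, -0.577, 0.25] pointing down, gripper open.
Joint ranges: [-172.51, 172.51], [-57.92, 126.97], [3.15, 148.05], [-58.71, 238.71], [5.1, 150.11], [-179.66, 179.66]. Speed limits (degrees/s): [147.25, 147.25, 180, 180, 180, 180].

INTERFACE

Orientations are given as a 3x3 rotation matrix whose columns are the frame's x, y, z axes.
In Python, from rig import manip, viewer gives the robot as it stands.
- The arm moves only by the tool move_arm, never from a script. Its arguments are lists of equal length, an entry for each row: "travel": the shift along the tool's x, y, z in cm, a list of three; "turn": the turn about the tool's z in rad; "grip": the opening, from -1 (shut) to 1 (fully open). A call has exactly 10 rows; each row is the pose to reach, as a shift and turn from the pose commanded when the call began, along the tool's axes at that moment; what a row does not reach only later rows make up. A row lasts 1/12 s, in which the tool goes at most 41.7 mm and 7.16 degrees, less where a joint would pass 70% of its speed; a pose out of reach is approached as far as the arm can. A call with a gripper value outside its range is refused whole. The fingers move at their own pace and stop on an object; "force" is the grip in N (left out, the last holds). Time passes only in rows, so rows that repeat a pose let the fingers close, or fill a call up. It gives the time, the measured TCP pose, the force, the opening and the grip force at its end, in the units of the state.
- manip.sense(): the state, without advancing time (a new reading comes with each control period).
- viewer.grab_frame(name): name is "side" or "top" or "wrist"; returns a dict with "pixels" (420x560x3 uint8, red, green, blue), "K" (3x3 intrinsics, pixels), "rvec" (rotation vector, rad) and "tvec" (3), from world to camera coordinates, as OpenCV has them. Camera axes: x right, y down, z forward; pixel columns grow to the right and rows downward; lengths in m; the calibration is good to about 2 mm. A picture is of the moment at which its call begins. There is no depth.
- manip.sign_off(): hands the job in; it is judged then, once.
The state is a dict: "t": time; "joint_pos": joint angles; "joint_velocities": joint speeds; "joint_torque": joint torques, N m; "ee_pos": TCP position; "eef_rot": TCP orientation; "ft_force": force on the tool from outside, world axes, zero at the start; "wrist_torque": the same for the moment, N m; "grip_width": finger opening in m; "finger_force": force on a finger pad.
Only numpy, scipy, OpenCV 4.12 (cv2) and the standard library are available. Lean on these libraries where they do the work, as an engineer would, in place of code of your own. Each camera call takes 0.05 s, during which the arm holds its last target. There are 200 camera calls.

## Working session

There is one attempt and no reset: what is moved stays moved. The work goes in short steps, Python scripts to look and compute and a tool call to move; the robot and the scene stay as the last step left them, time stands still between calls to the robot, and variables do not carry over. Pictures are saved under pics/ and viewed, at most 14 in all, crops included, and the job is handed in when it is done.

Besides the shell and the picture viewer there is one more tool, called after ">>>" in YAML: its name, and indented under it one key for each argument. move_arm: Moves the arm, as the interface text tells. Its arguments: {"type":"object","properties":{"travel":{"type":"array"},"turn":{"type":"array"},"grip":{"type":"array"},"force":{"type":"number"}},"required":["travel","turn","grip"]}

```bash
mkdir -p pics; python3 - <<'E'
from rig import manip, viewer
import cv2,pickle,numpy as np
s=manip.sense();print(s['t'],s['ee_pos'],np.round(s['eef_rot'],3),s['grip_width'])
for n in ('top','side'):
    f=viewer.grab_frame(n);pickle.dump(f,open(n+'.pkl','wb'))
    cv2.imwrite(f'pics/{n}1.png',f['pixels'][:,:,::-1])
    print(n,f['K'],f['rvec'],f['tvec'])
E
```

```text
0.0 [ 0.24081904 -0.57610321  0.24904471] [[ 0.923  0.386 -0.001]
 [ 0.386 -0.923  0.002]
 [ 0.    -0.002 -1.   ]] 0.08577058646515266
top [[424.68158909   0.         272.61741772]
 [  0.         424.68158909 202.67723635]
 [  0.           0.           1.        ]] [ 2.18395244 -2.23232646  0.06100653] [0.13200979 0.45904927 1.3073808 ]
side [[403.84572755   0.         275.69618748]
 [  0.         403.84572755 210.358208  ]
 [  0.           0.           1.        ]] [ 0.39576462 -2.59278594  1.42144402] [0.47032508 0.05073646 1.11351434]
```

View pics/top1.png

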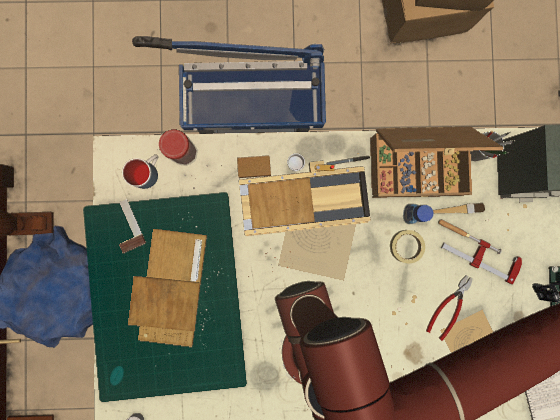

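View pics/side1.png

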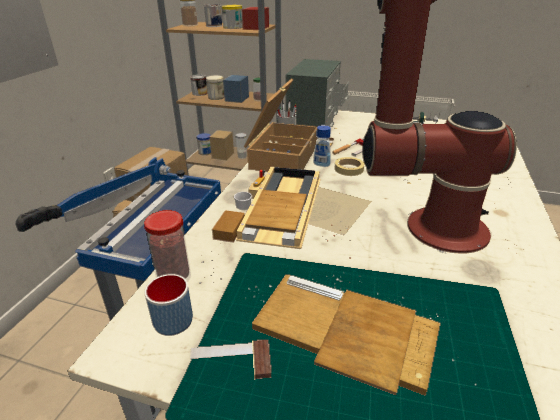

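The top view shows the cradle at about (240–370, 170–235). The board is on its left (-x) part, and the dark notch rails and black stop are on the right. The turn-button is near (325,166), with the cork block (253,166), tub (295,162) and pen (350,160) beside it. I'll zoom in.

```bash
cat > h.py <<'E'
import numpy as np,cv2,pickle
def ray(f,uv,z):
    R=cv2.Rodrigues(np.array(f['rvec'],float))[0];t=np.array(f['tvec'],float).ravel()
    c=-R.T@t;d=R.T@np.linalg.inv(f['K'])@np.array([uv[0],uv[1],1.])
    return c+d*(z-c[2])/d[2]
def proj(f,p):
    return cv2.projectPoints(np.array(p,float).reshape(-1,3),np.array(f['rvec'],float),np.array(f['tvec'],float),np.array(f['K'],float),None)[0].reshape(-1,2)
E
python3 - <<'E'
from h import *
f=pickle.load(open('top.pkl','rb'))
c=f['pixels'][145:245,230:380,::-1]
cv2.imwrite('pics/crop1.png',cv2.resize(c,None,fx=5.3,fy=5.3,interpolation=cv2.INTER_CUBIC))
for uv in [(243,235),(368,215),(368,172)]: print(ray(f,uv,.039))
E
```

```text
[0.36506325 0.21379969 0.039     ]
[ 0.41696001 -0.16595844  0.039     ]
[ 0.5477781  -0.17005837  0.039     ]
```

View pics/crop1.png

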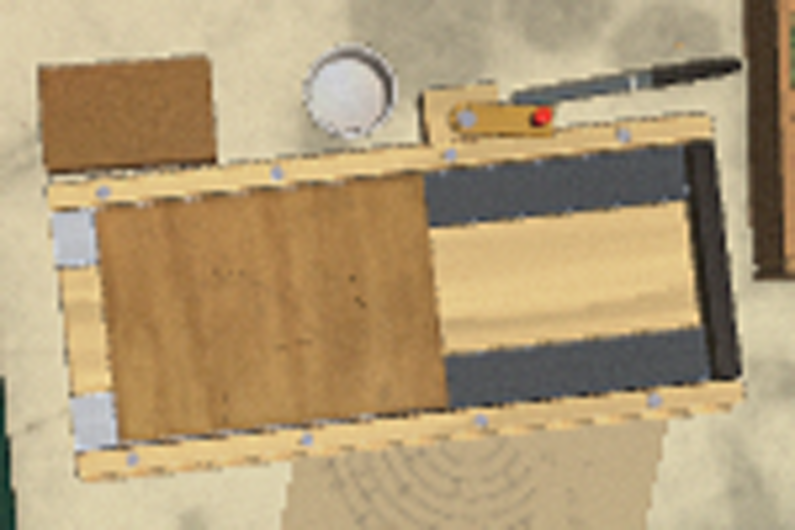

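The crop shows the guides' outer corners at crop (48,187), (712,115), (742,403) and (78,478). The rear edge of the board runs (98,205)–(118,440), and the red pin top is at (542,116).

```bash
cat >> h.py <<'E'
def fit(W,L):
    W=np.array(W)[:,:2];L=np.array(L,float);wc,lc=W.mean(0),L.mean(0)
    a=(L-lc)[:,0]+1j*(L-lc)[:,1];b=(W-wc)[:,0]+1j*(W-wc)[:,1]
    th=np.angle((b*a.conj()).sum());R=np.array([[np.cos(th),-np.sin(th)],[np.sin(th),np.cos(th)]])
    o=wc-R@lc;return o,th,R,(W-o)@R-L
E
python3 - <<'E'
from h import *
from rig import manip
f=pickle.load(open('top.pkl','rb'))
g=lambda u,v:(u/5.3+230-.4,v/5.3+145-.4)
W=[ray(f,g(*p),.039) for p in [(48,187),(712,115),(742,403),(78,478)]]
o,th,R,res=fit(W,[(-.192,.0835),(.192,.0835),(.192,-.0835),(-.192,-.0835)])
print(o,th,np.degrees(th),res*1000)
l=lambda uv,z:(ray(f,g(*uv),z)[:2]-o)@R*1000
for n,uv,z in [('rear',(98,205),.046),('rear',(118,440),.046),('front',(423,173),.046),('front',(447,407),.046),('pin',(542,116),.074),('pivot',(466,118),.052),('cork',(215,160),.032),('corkl',(40,65),.032),('corktr',(210,55),.032),('tub',(350,92),.037),('tubr',(350,138),.037),('pen',(515,98),.01),('penend',(740,65),.01)]: print(n,l(uv,z).round(1))
w=lambda x,y:o+R@np.array([x,y])
print('start',w(-.22,0),'end',w(-.01,0))
import math
print(math.hypot(*w(-.22,0)),math.hypot(*w(0,0)))
E
```

```text
[0.46568815 0.02626278] -1.4838312467631358 -85.01726794916267 [[ 1.04674262 -0.38357173]
 [ 0.42899492 -0.12774438]
 [-1.9168681   0.76953648]
 [ 0.44113056 -0.25822037]]
rear [-163.4   69.2]
rear [-166.4  -64.7]
front [22.5 67.4]
front [ 21.1 -66.5]
pin [89.1 89.5]
pivot [49.7 95.4]
cork [-94.2  89. ]
corkl [-188.5  154.4]
corktr [-90.5 149.7]
tub [-13.  119.1]
tubr [-15.9  92.7]
pen [ 85.3 108.7]
penend [219.4 113.9]
start [0.44657994 0.24543138] end [0.4648196  0.03622499]
0.5095784595920805 0.46642811808278506
```

>>> move_arm:
  travel:
    - [2.6,-3.0,0]
    - [5.3,-5.9,0]
    - [7.9,-8.9,0]
    - [10.6,-11.9,0]
    - [13.2,-14.9,0]
    - [15.8,-17.8,0]
    - [18.5,-20.8,0]
    - [21.1,-23.8,0]
    - [23.8,-26.7,0]
    - [26.4,-29.7,0]
  turn: [-0.12,-0.24,-0.36,-0.48,-0.6,-0.72,-0.84,-0.96,-1.08,-1.2]
  grip: [-0.5,-0.5,-0.5,-0.5,-0.5,-0.5,-0.5,-0.5,-0.5,-0.5]

```text
t: 0.93
ee_pos: [0.37, -0.1989, 0.2499]
eef_rot: [[-0.03, 1.0, 0.0], [1.0, 0.03, 0.0], [0.0, 0.0, -1.0]]
ft_force: [1.1, -0.3, 0.8]
grip_width: 0.0212
finger_force: 0.0
```

```bash
cat > go.py <<'E'
from h import *
from rig import manip
import sys
o=np.array([.46569,.02626]);th=-1.48383;R=np.array([[np.cos(th),-np.sin(th)],[np.sin(th),np.cos(th)]])
s=manip.sense();p=np.array(s['ee_pos']);T=np.array(s['eef_rot'])
print('t',round(s['t'],2),'cradle TCP mm',((p[:2]-o)@R*1000).round(1),'z',round(p[2]*1000,1),'F cradle',(np.array(s['ft_force'])[:2]@R).round(1),round(s['ft_force'][2],1),'w',s['grip_width'])
ty=np.arctan2(T[1,1],T[0,1]);print('turn to align tool y with cradle y',-((th+np.pi/2-ty+np.pi)%(2*np.pi)-np.pi),'z axis',T[:,2].round(4))
for a in sys.argv[1:]:
    x,y,z=map(float,a.split(','));w=o+R@np.array([x,y])/1000
    print(a,(T.T@(np.append(w,z/1000)-p)*100).round(2))
E
python3 go.py -- 2>/dev/null -215,0,250 || python3 go.py " -215,0,250"
```

```text
t 0.93 cradle TCP mm [ 216.  -114.9] z 249.9 F cradle [0.4 1. ] 0.8 w 0.02122393647479377
turn to align tool y with cradle y -0.056683291450337236 z axis [ 1.e-04  1.e-04 -1.e+00]
t 0.93 cradle TCP mm [ 216.  -114.9] z 249.9 F cradle [0.4 1. ] 0.8 w 0.02122393647479377
turn to align tool y with cradle y -0.056683291450337236 z axis [ 1.e-04  1.e-04 -1.e+00]
 -215,0,250 [43.68  9.03 -0.  ]
```

>>> move_arm:
  travel:
    - [4,0.9,0]
    - [8,1.8,0]
    - [12,2.7,0]
    - [16,3.6,0]
    - [20,4.5,1]
    - [24,5.4,3]
    - [28,6.3,5]
    - [32,7.2,7]
    - [36,8.1,9]
    - [39.6,9.0,10.5]
  turn: [-0.01,-0.02,-0.03,-0.04,-0.05,-0.057,-0.057,-0.057,-0.057,-0.057]
  grip: [-0.5,-0.5,-0.5,-0.5,-0.5,-0.5,-0.5,-0.5,-0.5,-0.5]

```text
t: 1.77
ee_pos: [0.4465, 0.186, 0.1495]
eef_rot: [[-0.083, 0.997, -0.001], [0.997, 0.083, -0.0], [-0.0, -0.001, -1.0]]
ft_force: [-0.2, -0.8, 0.2]
grip_width: 0.0213
finger_force: 0.0
```

```bash
python3 go.py " -195,0,38" 
python3 - <<'E'
from rig import viewer
import cv2,pickle
f=viewer.grab_frame('wrist');pickle.dump(f,open('w1.pkl','wb'));cv2.imwrite('pics/w1.png',f['pixels'][:,:,::-1])
E
```

```text
t 1.77 cradle TCP mm [-160.9   -5.3] z 149.5 F cradle [ 0.8 -0.2] 0.2 w 0.021274727348275665
turn to align tool y with cradle y -0.004318905750752666 z axis [-8.e-04 -4.e-04 -1.e+00]
 -195,0,38 [ 3.42  0.52 11.15]
```

View pics/w1.png

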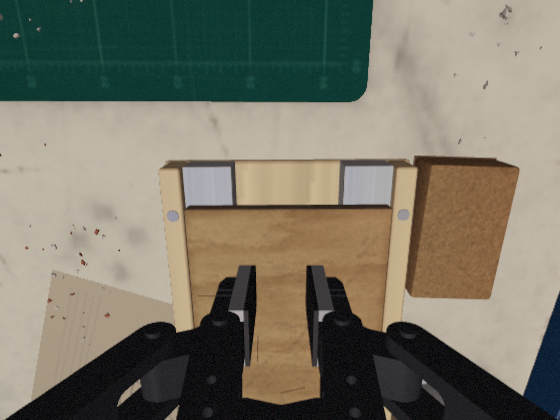

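The wrist view shows the rear end of the cradle: outer guide corners at (161,168) and (416,167), board rear edge at row 207, and the gap between the rails at columns 235–341. The fingers are over the board, so I must move back.

```bash
python3 - <<'E'
from go import *
f=pickle.load(open('w1.pkl','rb'))
for n,uv,z in [('guideR corner',(161,168),.039),('guideL corner',(416,167),.039),('rearR',(188,207),.046),('rearL',(391,206),.046),('railinR',(235,185),.034),('railinL',(341,185),.034)]: print(n,((ray(f,uv,z)[:2]-o)@R*1000).round(1))
E
```

```text
t 1.82 cradle TCP mm [-165.5   -6.2] z 145.5 F cradle [-0.8 -3.4] -0.9 w 0.02151256513047499
turn to align tool y with cradle y -0.0008482044981414916 z axis [-0.0066  0.0029 -1.    ]
guideR corner [-193.6  -82.8]
guideL corner [-193.7   79.5]
rearR [-169.7  -65.9]
rearL [-170.    63.7]
railinR [-181.1  -36.8]
railinL [-180.9   33.2]
```

>>> move_arm:
  travel:
    - [1.2,0,0]
    - [2.4,0,0]
    - [2.4,0,0.5]
    - [2.4,0,2.5]
    - [2.4,0,4.5]
    - [2.4,0,6.5]
    - [2.4,0,8.5]
    - [2.4,0,10]
    - [2.4,0,10.7]
    - [2.4,0,10.7]
  turn: [0,0,0,0,0,0,0,0,0,0]
  grip: [-0.5,-0.5,-0.5,-0.5,-0.5,-0.5,-0.5,-0.5,-0.5,-0.5]

```text
t: 2.65
ee_pos: [0.4445, 0.2068, 0.043]
eef_rot: [[-0.08, 0.997, -0.002], [0.997, 0.08, -0.001], [-0.001, -0.002, -1.0]]
ft_force: [-0.1, 0.1, -0.5]
grip_width: 0.0214
finger_force: 0.0
```

```bash
python3 go.py " -196,-1.7,38" " -35,-1.7,38"
```

```text
t 2.65 cradle TCP mm [-181.7   -5.4] z 43.0 F cradle [-0.1 -0.1] -0.5 w 0.021356544590705157
turn to align tool y with cradle y -0.006574830583248037 z axis [-2.1e-03 -8.0e-04 -1.0e+00]
 -196,-1.7,38 [1.43 0.36 0.5 ]
 -35,-1.7,38 [-14.67   0.47   0.51]
```

```bash
python3 - <<'E'
from rig import viewer
import cv2,pickle
for i in range(3): f=viewer.grab_frame('wrist')
pickle.dump(f,open('w2.pkl','wb'));cv2.imwrite('pics/w2.png',f['pixels'][:,:,::-1])
E
python3 go.py " -196,-1.7,38"
```

```text
t 2.8 cradle TCP mm [-182.7   -3.3] z 45.6 F cradle [-0.7  0. ] -0.1 w 0.02154878082528842
turn to align tool y with cradle y -0.005692266753279274 z axis [ 2.6e-03  7.0e-04 -1.0e+00]
 -196,-1.7,38 [1.34 0.15 0.76]
```

View pics/w2.png

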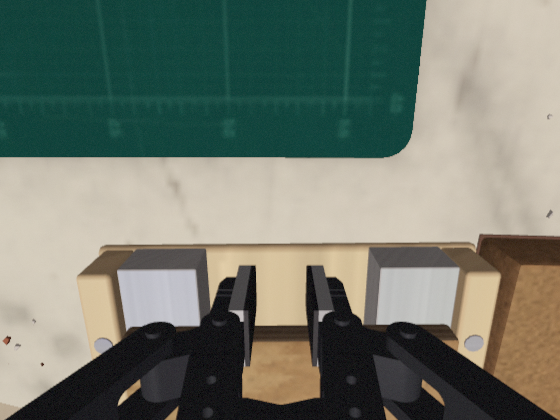

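The fingers stand between the rails (gap at columns 208–369, fingers centred at 281). The board's rear edge is just ahead, near row 330. I'll go slightly lower and to the side, then start a slow push.

>>> move_arm:
  travel:
    - [0,0.1,0.3]
    - [0,0.2,0.6]
    - [0,0.2,0.7]
    - [-0.4,0.2,0.7]
    - [-0.8,0.2,0.7]
    - [-1.2,0.2,0.7]
    - [-1.6,0.2,0.7]
    - [-2.0,0.2,0.7]
    - [-2.4,0.2,0.7]
    - [-2.8,0.2,0.7]
  turn: [0,0,0,0,0,0,0,0,0,0]
  grip: [-0.5,-0.5,-0.5,-0.5,-0.5,-0.5,-0.5,-0.5,-0.5,-0.5]

```text
t: 3.63
ee_pos: [0.4496, 0.1799, 0.0371]
eef_rot: [[-0.082, 0.997, -0.0], [0.997, 0.082, 0.0], [0.0, -0.0, -1.0]]
ft_force: [-0.5, 1.4, 0.7]
grip_width: 0.0218
finger_force: 0.7
```

```bash
python3 go.py " -35,-1.7,38"
```

```text
t 3.63 cradle TCP mm [-154.4   -2.7] z 37.1 F cradle [-1.4 -0.4] 0.7 w 0.0217661145203935
turn to align tool y with cradle y -0.0051853118631814965 z axis [-0.e+00  1.e-04 -1.e+00]
 -35,-1.7,38 [-11.94   0.16  -0.09]
```

>>> move_arm:
  travel:
    - [-0.5,0,0]
    - [-1.0,0,0]
    - [-1.5,0,0]
    - [-2.0,0,0]
    - [-2.5,0,0]
    - [-3.0,0,0]
    - [-3.5,0,0]
    - [-4.0,0,0]
    - [-4.5,0,0]
    - [-5.0,0,0]
  turn: [0,0,0,0,0,0,0,0,0,0]
  grip: [-0.5,-0.5,-0.5,-0.5,-0.5,-0.5,-0.5,-0.5,-0.5,-0.5]

```text
t: 4.47
ee_pos: [0.4538, 0.1301, 0.0372]
eef_rot: [[-0.082, 0.997, 0.0], [0.997, 0.082, 0.0], [0.0, 0.0, -1.0]]
ft_force: [0.0, 2.7, 1.3]
grip_width: 0.0212
finger_force: 1.1
```

>>> move_arm:
  travel:
    - [-0.4,0,0]
    - [-0.8,0,0]
    - [-1.2,0,0]
    - [-1.6,0,0]
    - [-2.0,0,0]
    - [-2.5,0,0]
    - [-3.0,0,0]
    - [-3.4,0,0]
    - [-3.8,0,0]
    - [-4.0,0,0]
  turn: [0,0,0,0,0,0,0,0,0,0]
  grip: [-0.5,-0.5,-0.5,-0.5,-0.5,-0.5,-0.5,-0.5,-0.5,-0.5]

```text
t: 5.3
ee_pos: [0.4565, 0.0898, 0.0366]
eef_rot: [[-0.082, 0.997, -0.001], [0.997, 0.082, -0.001], [-0.001, -0.001, -1.0]]
ft_force: [0.4, 1.5, -1.1]
grip_width: 0.0212
finger_force: 0.6
```

```bash
python3 - <<'E'
from rig import viewer
import cv2,pickle
f=viewer.grab_frame('top');pickle.dump(f,open('t2.pkl','wb'))
c=f['pixels'][145:245,230:380,::-1]
cv2.imwrite('pics/t2.png',cv2.resize(c,None,fx=5.3,fy=5.3,interpolation=cv2.INTER_CUBIC))
E
python3 go.py " -35,-1.7,38"
```

```text
t 5.35 cradle TCP mm [-64.   -3.6] z 36.6 F cradle [0.6 0.1] -0.0 w 0.021151647542358338
turn to align tool y with cradle y -0.005378748814701684 z axis [-9.e-04 -9.e-04 -1.e+00]
 -35,-1.7,38 [-2.9   0.2  -0.13]
```

View pics/t2.png

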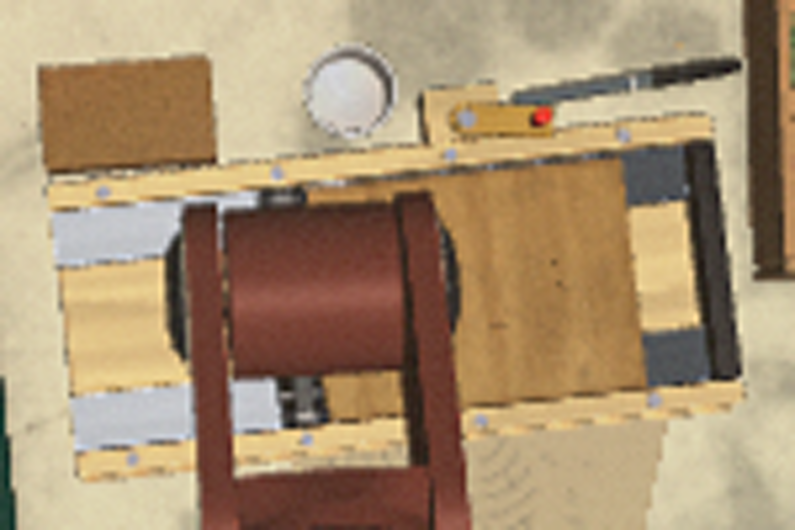

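The board's front edge is now at crop (623,158)–(645,388), short of the stop at about x=695. The side objects haven't moved.

```bash
python3 - <<'E'
from go import *
f=pickle.load(open('t2.pkl','rb'))
g=lambda u,v:(u/5.3+230-.4,v/5.3+145-.4)
for uv,z in [((623,158),.038),((645,388),.038),((686,143),.04),((711,380),.04)]: print(((ray(f,g(*uv),z)[:2]-o)@R*1000).round(1))
E
```

```text
t 5.35 cradle TCP mm [-64.   -3.6] z 36.6 F cradle [0.6 0.1] -0.0 w 0.021151647542358338
turn to align tool y with cradle y -0.005378748814701684 z axis [-9.e-04 -9.e-04 -1.e+00]
[138.8  64.3]
[136.  -68.2]
[175.4  68.8]
[173.7 -67.7]
```

>>> move_arm:
  travel:
    - [-0.4,0,0]
    - [-0.8,0,0]
    - [-1.2,0,0]
    - [-1.6,0,0]
    - [-2.0,0,0]
    - [-2.4,0,0]
    - [-2.7,0,0]
    - [-2.9,0,0]
    - [-3.1,0,0]
    - [-3.3,0,0]
  turn: [0,0,0,0,0,0,0,0,0,0]
  grip: [-0.5,-0.5,-0.5,-0.5,-0.5,-0.5,-0.5,-0.5,-0.5,-0.5]

```text
t: 6.18
ee_pos: [0.4597, 0.0575, 0.0371]
eef_rot: [[-0.082, 0.997, 0.0], [0.997, 0.082, -0.0], [-0.0, 0.0, -1.0]]
ft_force: [-0.2, 0.6, 0.1]
grip_width: 0.0218
finger_force: 0.3
```

```bash
python3 - <<'E'
from rig import viewer
import cv2,pickle
f=viewer.grab_frame('top');pickle.dump(f,open('t3.pkl','wb'))
a=f['pixels'][145:245,230:380,::-1]
w=viewer.grab_frame('wrist')['pixels'][:,:,::-1]
s=viewer.grab_frame('side')['pixels'][150:260,210:350,::-1]
r=lambda c:cv2.resize(c,(390,290),interpolation=cv2.INTER_CUBIC)
import numpy as np
cv2.imwrite('pics/t3.png',np.vstack([np.hstack([r(a),r(w)]),np.hstack([r(s),r(s)*0])]))
E
python3 go.py " -35,-1.7,38"
```

```text
t 6.33 cradle TCP mm [-31.6  -3.1] z 37.3 F cradle [0.  0.9] -0.0 w 0.02137853767716289
turn to align tool y with cradle y -0.005079139181051406 z axis [ 5.e-04 -4.e-04 -1.e+00]
 -35,-1.7,38 [ 0.34  0.13 -0.07]
```

View pics/t3.png

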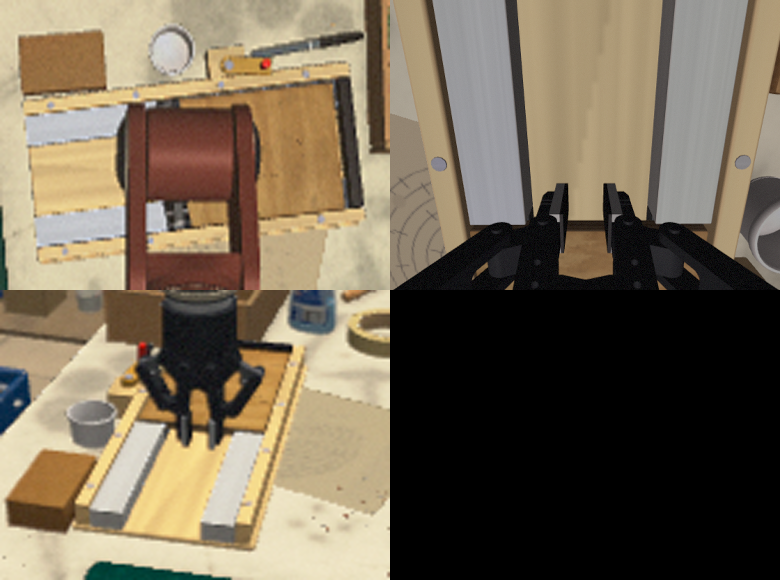

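The board is close to the stop and its rear is at or just past the step. I'll push 3 mm more to be sure, then back off, rise and look.

>>> move_arm:
  travel:
    - [-0.1,0,0]
    - [-0.2,0,0]
    - [-0.3,0,0]
    - [-0.35,0,0]
    - [-0.35,0,0]
    - [1.0,0,0]
    - [3.0,0,0]
    - [3.0,0,-3]
    - [3.0,0,-7]
    - [3.0,0,-11]
  turn: [0,0,0,0,0,0,0,0,0,0]
  grip: [-0.5,-0.5,-0.5,-0.5,-0.5,-0.5,-0.5,-0.5,-0.5,-0.5]

```text
t: 7.17
ee_pos: [0.4557, 0.0875, 0.1468]
eef_rot: [[-0.083, 0.997, -0.004], [0.997, 0.083, -0.001], [-0.001, -0.004, -1.0]]
ft_force: [1.2, 1.4, 1.2]
grip_width: 0.021
finger_force: 0.0
```

>>> move_arm:
  travel:
    - [4,0,-1]
    - [8,0,-1]
    - [11,0,-1]
    - [11,0,-1]
    - [11,0,-1]
    - [11,0,-1]
    - [11,0,-1]
    - [11,0,-1]
    - [11,0,-1]
    - [11,0,-1]
  turn: [0,0,0,0,0,0,0,0,0,0]
  grip: [-1,-1,-1,-1,-1,-1,-1,-1,-1,-1]

```text
t: 8.0
ee_pos: [0.4484, 0.1965, 0.157]
eef_rot: [[-0.081, 0.997, -0.0], [0.997, 0.081, -0.0], [-0.0, -0.0, -1.0]]
ft_force: [0.2, -0.4, -0.2]
grip_width: 0.0
finger_force: 0.0
```

```bash
python3 - <<'E'
from rig import viewer
import cv2,pickle
f=viewer.grab_frame('top');pickle.dump(f,open('t4.pkl','wb'))
a=f['pixels'][145:245,230:380,::-1]
s=viewer.grab_frame('side');pickle.dump(s,open('s4.pkl','wb'))
s=s['pixels'][150:260,210:350,::-1]
r=lambda c:cv2.resize(c,(560,300),interpolation=cv2.INTER_CUBIC)
import numpy as np
cv2.imwrite('pics/t4.png',np.hstack([cv2.resize(a,(420,280),interpolation=cv2.INTER_CUBIC),cv2.resize(s,(356,280),interpolation=cv2.INTER_CUBIC)]))
E
python3 go.py " -35,-1.7,38"
```

```text
t 8.1 cradle TCP mm [-171.4   -2.5] z 157.0 F cradle [0.4 0.2] 0.1 w -0.0002951843750414995
turn to align tool y with cradle y -0.005777590153908552 z axis [ 0. -0. -1.]
 -35,-1.7,38 [-13.64   0.16  11.91]
```

View pics/t4.png

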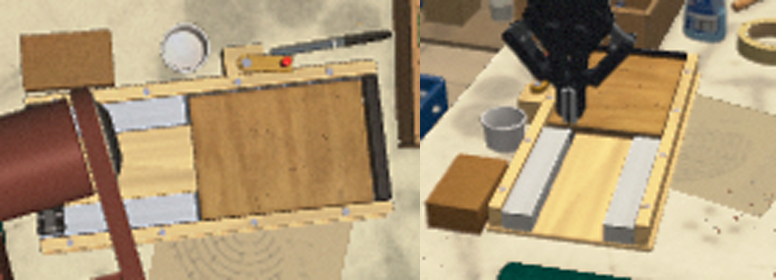

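The board now fills the notch flush with the guides, with its rear edge just past the rail ends (left panel 190–200). The button still points along +x with the pin at (287,61). The fingers are shut. I'll move above the spot outside the pin, turning 45°.

>>> move_arm:
  travel:
    - [-3.1,1.2,0]
    - [-6.2,2.4,0]
    - [-9.3,3.6,0]
    - [-12.4,4.8,0]
    - [-15.5,6.0,0]
    - [-18.6,7.2,0]
    - [-21.7,8.4,0]
    - [-24.8,9.6,0]
    - [-27.7,10.9,0]
    - [-27.7,10.9,0]
  turn: [-0.09,-0.18,-0.27,-0.36,-0.45,-0.54,-0.63,-0.72,-0.79,-0.79]
  grip: [-1,-1,-1,-1,-1,-1,-1,-1,-1,-1]

```text
t: 8.93
ee_pos: [0.5815, -0.0747, 0.1575]
eef_rot: [[-0.764, 0.645, 0.002], [0.645, 0.764, -0.002], [-0.003, -0.0, -1.0]]
ft_force: [-0.0, -0.1, 0.4]
grip_width: -0.0003
finger_force: 0.0
```

```bash
python3 - <<'E'
from rig import viewer
import cv2,pickle
for i in range(3): f=viewer.grab_frame('wrist')
pickle.dump(f,open('w5.pkl','wb'));cv2.imwrite('pics/w5.png',f['pixels'][:,:,::-1])
E
python3 go.py 106,106,75
```

```text
t 9.08 cradle TCP mm [105.7 104.8] z 156.7 F cradle [-0.7 -0.3] 0.1 w -5.274249103134278e-05
turn to align tool y with cradle y 0.7835974450892786 z axis [-9.e-04  6.e-04 -1.e+00]
106,106,75 [-0.12  0.07  8.17]
```

View pics/w5.png

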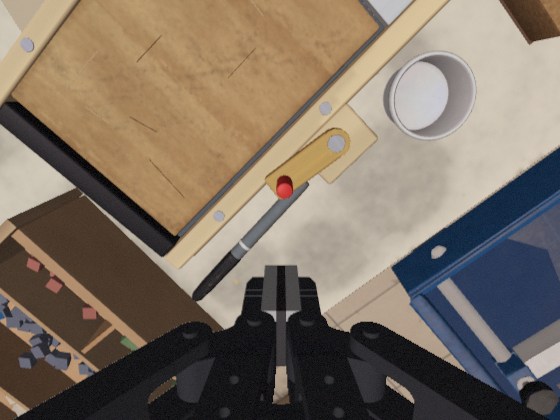

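The wrist view shows the pin top at about (285,184), pivot screw at (337,144), pen grip from (198,297) to (305,185), and an open box at lower left. I'll check the pin position and the box clearance.

```bash
python3 - <<'E'
from go import *
f=pickle.load(open('w5.pkl','rb'))
c=lambda f,uv,z:((ray(f,uv,z)[:2]-o)@R*1000).round(1)
hsv=cv2.cvtColor(f['pixels'],cv2.COLOR_RGB2HSV);m=((hsv[...,0]<8)|(hsv[...,0]>172))&(hsv[...,1]>180)&(hsv[...,2]>90)
m[:150]=0;m[210:]=0;m[:,:265]=0;m[:,310:]=0
ys,xs=np.where(m);print('red',xs.min(),xs.max(),ys.min(),ys.max())
print('pin top',c(f,(285,183),.074),'pivot',c(f,(337,144),.052))
t=pickle.load(open('t4.pkl','rb'));s=pickle.load(open('s4.pkl','rb'))
for z in (0,.05,.1,.15): print('box near edge',z,c(t,(373,195),z),c(t,(373,140),z))
P=lambda q:np.array(q['K'])@np.c_[cv2.Rodrigues(np.array(q['rvec'],float))[0],np.array(q['tvec'],float)]
for a,b in [((378,133),(287,83)),((373,160),(250,150))]:
    X=cv2.triangulatePoints(P(t),P(s),np.array(a,float).reshape(2,1),np.array(b,float).reshape(2,1));X=(X[:3]/X[3]).ravel();print('tri',((X[:2]-o)@R*1000).round(),X[2])
E
```

```text
t 9.08 cradle TCP mm [105.7 104.8] z 156.7 F cradle [-0.7 -0.3] 0.1 w -5.274249103134278e-05
turn to align tool y with cradle y 0.7835974450892786 z axis [-9.e-04  6.e-04 -1.e+00]
red 277 292 176 197
pin top [84.1 84.7] pivot [48.1 93.8]
box near edge 0 [219.6  -5.4] [240.1 166.8]
box near edge 0.05 [206.8  -6.9] [226.5 158.7]
box near edge 0.1 [193.9  -8.5] [212.9 150.7]
box near edge 0.15 [181.1 -10. ] [199.3 142.6]
tri [172.  79.] 0.32987975482959153
tri [201. 121.] 0.09046690866622291
```

>>> move_arm:
  travel:
    - [0,0,1]
    - [0,0,2.5]
    - [0,0,4]
    - [0,0,5.5]
    - [0,0,7]
    - [0,0,7.8]
    - [0,0,8.2]
    - [0,0,8.2]
    - [0,0,8.2]
    - [0,0,8.2]
  turn: [0,0,0,0,0,0,0,0,0,0]
  grip: [-1,-1,-1,-1,-1,-1,-1,-1,-1,-1]

```text
t: 9.92
ee_pos: [0.5802, -0.0699, 0.0762]
eef_rot: [[-0.766, 0.643, 0.002], [0.643, 0.766, -0.0], [-0.002, 0.001, -1.0]]
ft_force: [-0.2, 0.8, 0.6]
grip_width: -0.0001
finger_force: 0.0
```

>>> move_arm:
  travel:
    - [0.4,0,0]
    - [0.8,-0.05,0]
    - [1.1,-0.25,0]
    - [1.5,-0.4,0]
    - [1.9,-0.6,0]
    - [2.3,-0.65,0]
    - [2.7,-0.7,0]
    - [3.1,-0.75,0]
    - [3.5,-0.7,0]
    - [3.9,-0.65,0]
  turn: [0,0,0,0,0,0,0,0,0,0]
  grip: [-1,-1,-1,-1,-1,-1,-1,-1,-1,-1]

```text
t: 10.75
ee_pos: [0.5451, -0.0495, 0.075]
eef_rot: [[-0.766, 0.643, -0.0], [0.643, 0.766, 0.0], [0.0, -0.0, -1.0]]
ft_force: [-0.1, -0.9, 0.9]
grip_width: 0.0003
finger_force: 0.7
```

```bash
python3 - <<'E'
from rig import viewer
import cv2,pickle
f=viewer.grab_frame('wrist')['pixels']; s=viewer.grab_frame('side')['pixels'][150:260,210:350]
import numpy as np
cv2.imwrite('pics/w6.png',np.hstack([cv2.resize(f,(400,300)),cv2.resize(s,(382,300),interpolation=cv2.INTER_CUBIC)])[:,:,::-1])
E
python3 go.py 61.3,66.3,75
```

```text
t 10.85 cradle TCP mm [81.9 72.1] z 74.6 F cradle [ 0.3 -0.4] -0.6 w -0.0003249562828412578
turn to align tool y with cradle y 0.7855031006284436 z axis [-1.3e-03  8.0e-04 -1.0e+00]
61.3,66.3,75 [ 1.86  1.04 -0.03]
```

View pics/w6.png

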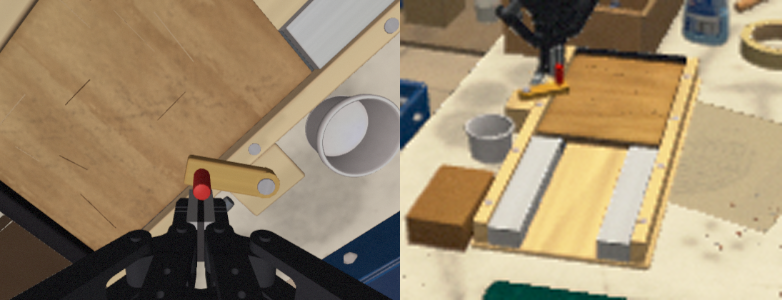

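The pin is centred on the finger at (202,190) and the bar is sweeping over the board. I'll finish the arc.

>>> move_arm:
  travel:
    - [0.3,0.08,0]
    - [0.6,0.2,0]
    - [0.9,0.35,0]
    - [1.2,0.53,0]
    - [1.5,0.75,0]
    - [1.7,0.92,0]
    - [1.9,1.05,0]
    - [2.0,1.1,0]
    - [2.1,1.15,0]
    - [2.1,1.15,0]
  turn: [0,0,0,0,0,0,0,0,0,0]
  grip: [-1,-1,-1,-1,-1,-1,-1,-1,-1,-1]

```text
t: 11.68
ee_pos: [0.5368, -0.0272, 0.0751]
eef_rot: [[-0.766, 0.643, 0.0], [0.643, 0.766, 0.0], [0.0, 0.0, -1.0]]
ft_force: [0.9, 0.5, 0.0]
grip_width: -0.0001
finger_force: 0.3
```

```bash
python3 - <<'E'
from go import *
from rig import viewer
f=viewer.grab_frame('wrist');pickle.dump(f,open('w7.pkl','wb'))
cv2.imwrite('pics/w7.png',f['pixels'][:,:,::-1])
print(proj(f,[np.append(o+R@np.array([x,y])/1000,z) for x,y,z in [(50,95,.052),(50,55,.074),(50,45,.05)]]))
E
```

```text
t 11.68 cradle TCP mm [59.5 66.2] z 75.1 F cradle [-0.4  1. ] 0.0 w -6.91445237654752e-05
turn to align tool y with cradle y 0.7851831603566835 z axis [ 1.e-04  2.e-04 -1.e+00]
[[342.52469068 308.78526588]
 [279.75287211 275.08277052]
 [263.39832625 233.9802432 ]]
```

View pics/w7.png

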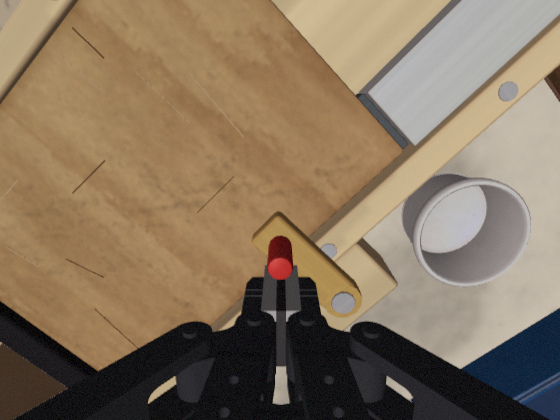

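The bar lies almost square: pivot (343,302), pin (281,268), matching the predicted direction. I'll nudge it a little more along -x to make sure it meets its stop.

>>> move_arm:
  travel:
    - [0.07,0.07,0]
    - [0.14,0.14,0]
    - [0.2,0.2,0]
    - [0.25,0.25,0]
    - [0.3,0.3,0]
    - [0.3,0.3,0]
    - [0.3,0.3,0]
    - [0.3,0.3,0]
    - [0.3,0.3,0]
    - [0.3,0.3,0]
  turn: [0,0,0,0,0,0,0,0,0,0]
  grip: [-1,-1,-1,-1,-1,-1,-1,-1,-1,-1]

```text
t: 12.57
ee_pos: [0.538, -0.0246, 0.0754]
eef_rot: [[-0.766, 0.643, 0.004], [0.643, 0.766, -0.003], [-0.005, 0.0, -1.0]]
ft_force: [7.1, -6.1, -5.9]
grip_width: -0.0002
finger_force: 4.3
```

```bash
python3 go.py
```

```text
t 12.57 cradle TCP mm [57.  67.6] z 75.4 F cradle [6.7 6.6] -5.9 w -0.0001566772153473857
turn to align tool y with cradle y 0.7849912799162486 z axis [ 0.0043 -0.003  -1.    ]
```

At the stop (about 9 N). Now I'll back away and rise.

>>> move_arm:
  travel:
    - [-0.5,0,0]
    - [-1.5,0,0]
    - [-2.5,0,0]
    - [-2.8,0,-0.5]
    - [-2.8,0,-3]
    - [-2.8,0,-6]
    - [-2.8,0,-9]
    - [-2.8,0,-12]
    - [-2.8,0,-14]
    - [-2.8,0,-14]
  turn: [0,0,0,0,0,0,0,0,0,0]
  grip: [-1,-1,-1,-1,-1,-1,-1,-1,-1,-1]

```text
t: 13.4
ee_pos: [0.561, -0.0419, 0.222]
eef_rot: [[-0.766, 0.643, 0.01], [0.643, 0.766, -0.002], [-0.009, 0.005, -1.0]]
ft_force: [0.3, -0.4, 0.5]
grip_width: -0.0002
finger_force: 0.0
```

```bash
python3 - <<'E'
from go import *
from rig import viewer
for i in range(4): f=viewer.grab_frame('wrist')
s=viewer.grab_frame('side')['pixels'][150:260,210:350]
cv2.imwrite('pics/w8.png',np.hstack([cv2.resize(f['pixels'],(480,360)),cv2.resize(s,(318,360),interpolation=cv2.INTER_CUBIC)])[:,:,::-1])
E
```

```text
t 13.4 cradle TCP mm [76.2 89. ] z 222.0 F cradle [0.4 0.3] 0.5 w -0.00021375491812508288
turn to align tool y with cradle y 0.7849973373908212 z axis [ 0.0102 -0.0018 -0.9999]
```

View pics/w8.png

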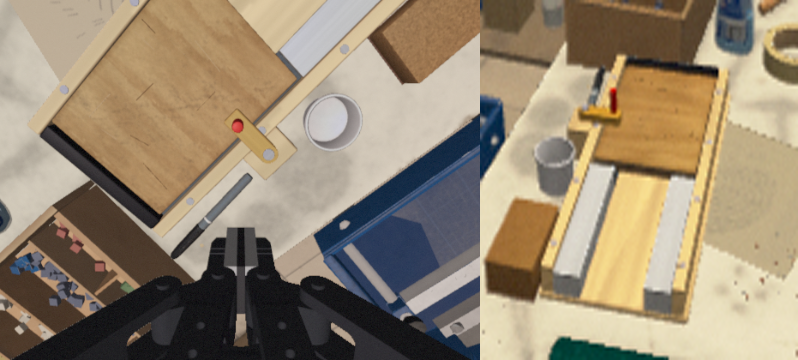

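The board lies flat in the notch, the button is square across its edge with the pin at (238,127), the bystanders are in place, and the robot is clear.

```bash
python3 -c "
from rig import manip
print(manip.sign_off())"
```

```text
the job is handed in; nothing more can be done
None
```

The board is seated flat in the notch, the turn-button is against its stop, square across the board's edge, and the job was handed in at about 14 s of the 51 s limit with the robot clear of everything.

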